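# Work the spatula out of a half-opening drawer

## Task

Pull the drawer of the low dark wooden chest out as far as it goes (its stop lets it come only about halfway), then take the wooden spatula by its handle and work it out at a slant, without forcing it against the chest. Finish while holding the spatula still in the gripper, the whole of it up in the air at least 4 cm above the top of the chest and touching nothing else, with the drawer left fully out and the teapot, mug, match jar and candle left where they stand.

Things in the scene. Friction and masses are not known exactly. Their poses are not given: they have to be found in the camera images.
- chest: Low dark wooden chest, fixed, 285 deep x 230 wide x 112 mm high. Origin on the table under the middle of its front face; x axis points out of the front, the way the drawer opens (roughly to the robot's left), z up. The chest fills x = -285 to 0; its top board's underside is at z = 100 mm.
- drawer (a joint): How far the drawer is out, m: 0 shut, 0.160 at its stop. Starts partly open, about 3 N friction, stays where left. At value q its inside (270 x 180 mm, centred on the chest's y = 0) spans q-0.270 to q along the chest's x; floor at z = 22 mm, side and back walls 8-10 mm thick, up to z = 75 mm. Fully out, 160 mm is open above, 110 mm stays under the chest's top.
- drawer_front (a point): Middle of the upper edge of the drawer's front panel, 85 mm above the table, mid-thickness. The panel is plain brown wood, 16 mm thick, 206 mm wide, without a knob: it can be pinched over its upper edge from above, one finger inside and one outside. Same axes as the chest.
- spatula: Loose wooden spatula, 235 mm long, 60-130 g, flat in the drawer, handle to the drawer's front, blade under the chest's top; rides along with the drawer. Origin mid-length on its underside; x axis towards the handle's end, z up. Handle: bar 22 wide, 18 mm high, x = -29.5 to 117.5 mm. Blade: 56 wide, 8 mm thick, x = -117.5 to -29.5 mm, undersides flush.
- blade_end (a point): Middle of the free end of the spatula's blade, at x = -117.5, z = 4 mm of the spatula.
- handle_end (a point): Middle of the free end of the spatula's handle, at x = +117.5, z = 9 mm of the spatula.
- teapot: Bystander: white stoneware teapot, 120 mm across, 118 mm high, standing on a round white tray (300 mm across, 10 mm thick with a low rim, fixed). Origin at the centre of its underside.
- mug: Bystander: sand-coloured mug, 76 mm across, 85 mm high, with a handle, standing on the same tray. Origin at the centre of its underside.
- match_jar: Bystander: glass jar of matches, 58 mm across, 90 mm high with the matches. Origin at the centre of its underside.
- candle: Bystander: brown candle on a green dish 110 x 85 mm, 158 mm high in all. Origin at the centre of its underside.
Not all that is in view belongs to the job. Of the things that look like the spatula, the largest one is meant.

How it is judged:
On the way:
1. the drawer is pulled out to its stop (value of joint drawer above 0.15 m), for 0.2 s.
At the end, for the whole second after the job is handed in: Both ends of the spatula are more than 40 mm above the chest's top (over 152 mm above the table), the fingers hold it (over 1 N), it is still (under 0.04 m/s) and touches neither the chest, its drawer nor any bystander; the drawer is out to its stop (joint over 0.15 m of 0.16) (height (world z) of each of blade_end, handle_end above 0.152 m and contact force between the fingers and spatula above 1 N and linear speed of spatula below 0.04 m/s and value of joint drawer above 0.15 m and contact force between spatula and chest below 0.2 N and contact force between spatula and teapot below 0.2 N and contact force between spatula and mug below 0.2 N and contact force between spatula and match_jar below 0.2 N and contact force between spatula and candle below 0.2 N); the arm keeps its last pose, push and grip.
It fails at once if the teapot is shifted by more than 30 mm (distance of teapot from where it was at the start of the episode above 0.03 m).
It fails at once if the mug is shifted by more than 30 mm (distance of mug from where it was at the start of the episode above 0.03 m).
It fails at once if the match jar is shifted by more than 30 mm (distance of match_jar from where it was at the start of the episode above 0.03 m).
It fails at once if the candle is shifted by more than 30 mm (distance of candle from where it was at the start of the episode above 0.03 m).
It fails at once if the spatula is forced against the chest or drawer (over 40 N) (contact force between spatula and chest above 40 N).
It also fails if it takes over 54 s, if anything falls off the work surface, if the arm or the gripper's body presses on something with over 40 N, if the wrist force passes 120 N, or if a joint passes its speed limit or range.

## Robot

A 6-joint arm with a two-finger parallel gripper is mounted at the origin on the work surface. World frame = base frame: x ahead of the robot, y to its left, z up, the work surface at z = 0. Lengths are in m, angles in rad, forces in N, time in s.
With the tool pointing down it reaches from about 0.35 to 0.775 m from the base axis. Payload 7.3 kg.
Tool frame: the origin (TCP) lies midway between the tips of the shut fingers; the grasp point (between the pads) lies 19 mm behind it (robot.tcp_to_grasp is the distance from the TCP to the grasp point, in m); z points along the fingers, y is the line along which they close (so a half turn about z gives the same grasp; the last joint's range is limited). The gripper opens to 92 mm and grips with 3 to 60 N. Pads are 19 mm wide; open, the fingers measure 130 mm over their backs; the gripper's body (75 mm by 190 mm) begins 47 mm behind the grasp point.
Start: joints at [1.156, 0.342, 1.524, -0, 1.275, -0.146], TCP at [0.139, 0.506, 0.227] pointing down, gripper open.
Joint ranges: [-2.53, 2.53], [-0.77, 2.02], [0.04, 2.7], [-1, 4.14], [0.28, 2.66], [-3.11, 3.11]. Speed limits (rad/s): [2.57, 2.57, 3.14, 3.14, 3.14, 3.14].

## Interface

Orientations are given as [roll, pitch, yaw] about the fixed x, y, z axes, in that order (R = Rz(yaw) Ry(pitch) Rx(roll)).
In Python, from cell import readout, cams, ticket, robot gives the robot as it stands. The module is installed in compiled form; this text tells all that it offers.
- The arm moves only by the tool jog_arm, never from a script. Its argument "plan" is a list of rows, each a list of 5 numbers: the shift along the world's x, y, z each as a share of 0.08 m, from -1 to 1, then the turn about the world's z as a share of 90 degrees, from -1 to 1, then the opening, from -1 (shut) to 1 (fully open). A call has 1 to 12 rows; each row is the pose to reach, as a shift and turn from the pose commanded when the call began; what a row does not reach only later rows make up. A row lasts 1/10 s, in which the tool goes at most 50 mm and 8.59 degrees, less where a joint would pass 70% of its speed; a pose out of reach is approached as far as the arm can. A call with a number of a shift or a turn outside -1 to 1 is refused whole. A call with a gripper value outside its range is refused whole. The fingers move at their own pace and stop on an object; "squeeze" is the grip in N (left out, the last holds). Time passes only in rows, so rows that repeat a pose let the fingers close. It gives the time, the measured TCP pose, the force, the opening and the grip force at its end, in the units of the state.
- readout.observe(): the state, without advancing time (a new reading comes with each control period).
- cams.read_camera(name): name is "scene" or "side" or "wrist"; returns the picture (420x560x3 uint8, blue, green, red); there is no depth.
- cams.calibration(name): a dict with "K" (3x3 intrinsics, pixels), "world_from_camera" (4x4, takes a point from camera to world coordinates). Camera axes: x right, y down, z forward; pixel columns grow to the right and rows downward; lengths in m; the calibration is good to about 2 mm. The wrist camera is an equidistant fisheye: a pixel r from the principal point sees the ray r / f radians off the axis. A picture is of the moment at which its call begins: read the wrist's pose just before it. calibration takes no time and is no camera call; for the wrist camera it gives the pose at the moment of the call.
- ticket.hand_in(): hands the job in; it is judged then, once.
The state is a dict: "time": time; "qpos": joint angles; "qvel": joint speeds; "joint_efforts": joint torques, N m; "tool_pos": TCP position; "tool_rot": TCP orientation; "contact_force": force on the tool from outside, world axes, zero at the start; "torque": the same for the moment, N m; "opening": finger opening in m; "grip_force": force on a finger pad.
Only numpy, scipy, OpenCV 4.12 (cv2) and the standard library are available. Lean on these libraries where they do the work, as an engineer would, in place of code of your own. Each camera call takes 0.05 s, during which the arm holds its last target. There are 200 camera calls.

## Working session

There is one attempt and no reset: what is moved stays moved. The work goes in short steps, Python scripts to look and compute and a tool call to move; the robot and the scene stay as the last step left them, time stands still between calls to the robot, and variables do not carry over. Pictures are saved under pics/ and viewed, at most 10 in all, crops included, and the job is handed in when it is done.

Besides the shell and the picture viewer there is one more tool, called after "Request:" by a JSON object that holds its "name" and its "arguments". jog_arm: Moves the arm, as the interface text tells. Shift numbers are shares of 0.08 m and turn numbers shares of 90 degrees, none past 1 either way. Its arguments: {"type":"object","properties":{"plan":{"type":"array"},"squeeze":{"type":"number"}},"required":["plan"]}

```bash
mkdir -p pics
cat > h.py <<'E'
import numpy as np, cv2
from cell import readout, cams
def snap(n,f):
    im=cams.read_camera(n); cv2.imwrite('pics/'+f,im); return im
def ray(n,u,v,c=None):
    c=c or cams.calibration(n); K=np.array(c['K']); T=np.array(c['world_from_camera'])
    x=(u-K[0,2])/K[0,0]; y=(v-K[1,2])/K[1,1]
    if n=='wrist':
        r=np.hypot(x,y); d=np.array([np.sin(r)*x/max(r,1e-9),np.sin(r)*y/max(r,1e-9),np.cos(r)])
    else: d=np.array([x,y,1.])
    d=T[:3,:3]@d; return T[:3,3],d/np.linalg.norm(d)
def onz(n,u,v,z,c=None):
    o,d=ray(n,u,v,c); return o+d*(z-o[2])/d[2]
def cross(r1,r2):
    (a,d),(b,e)=r1,r2
    s=np.linalg.lstsq(np.c_[d,-e],b-a,rcond=None)[0]
    p,q=a+s[0]*d,b+s[1]*e; return (p+q)/2,np.linalg.norm(p-q)
E
python3 - <<'E'
from h import *
np.set_printoptions(precision=3,suppress=True)
a=snap('scene','scene0.png');b=snap('side','side0.png');c=snap('wrist','wrist0.png')
for n in('scene','side','wrist'):print(n,cams.calibration(n))
s=readout.observe();print(s)
E
```

```text
scene {'K': array([[388.882,   0.   , 286.413],
       [  0.   , 388.882, 211.216],
       [  0.   ,   0.   ,   1.   ]]), 'world_from_camera': array([[-0.852,  0.318, -0.416,  0.977],
       [ 0.523,  0.495, -0.694,  0.713],
       [-0.015, -0.809, -0.588,  0.72 ],
       [ 0.   ,  0.   ,  0.   ,  1.   ]])}
side {'K': array([[533.861,   0.   , 283.152],
       [  0.   , 533.861, 205.746],
       [  0.   ,   0.   ,   1.   ]]), 'world_from_camera': array([[ 0.797, -0.405,  0.448, -0.277],
       [-0.603, -0.521,  0.603, -1.057],
       [-0.011, -0.751, -0.66 ,  1.256],
       [ 0.   ,  0.   ,  0.   ,  1.   ]])}
wrist {'K': array([[325.192,   0.   , 279.552],
       [  0.   , 325.192, 213.391],
       [  0.   ,   0.   ,   1.   ]]), 'world_from_camera': array([[ 0.266,  0.93 ,  0.256,  0.069],
       [ 0.964, -0.256, -0.071,  0.525],
       [-0.001,  0.265, -0.964,  0.383],
       [ 0.   ,  0.   ,  0.   ,  1.   ]])}
{'time': 0.15, 'qpos': array([ 1.156,  0.343,  1.525,  0.   ,  1.275, -0.146]), 'qvel': array([ 0.001, -0.004, -0.002, -0.   , -0.001, -0.002]), 'joint_efforts': array([  0.001, -43.147, -24.436,   0.072,   0.054,  -0.   ]), 'tool_pos': array([0.139, 0.506, 0.226]), 'tool_rot': array([-3.14 , -0.   ,  2.873]), 'contact_force': array([ 0.855,  0.007, -0.035]), 'torque': array([ 0.023,  0.036, -0.025]), 'grip_force': 0.0, 'opening': 0.09174031699189204}
```

View pics/scene0.png

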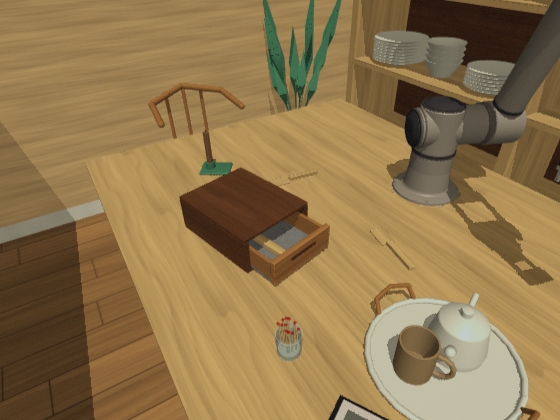

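View pics/side0.png

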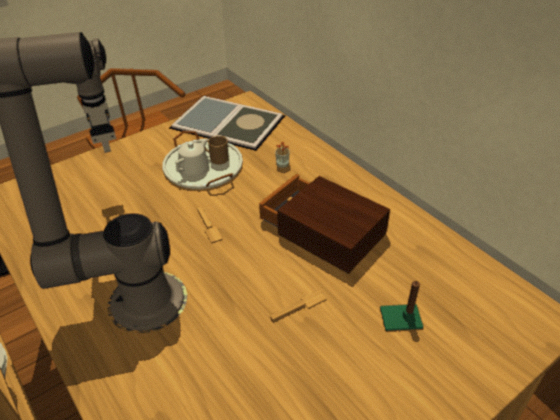

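View pics/wrist0.png

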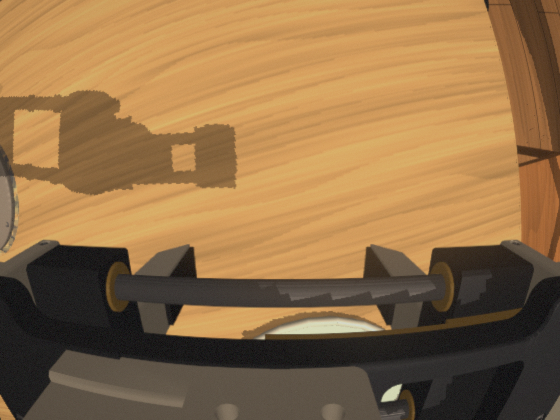

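The scene view shows the chest at about (243,215) with its drawer open to (300,245). There are three spatula-like things: one in the drawer at scene (268,243), one on the table at (392,248), and one on the table at (298,177). The side view shows the chest at (330,220) and the drawer front from (262,210) to (298,182). The wrist view shows only table. The spatula in the drawer fits the text because it's in the drawer with its blade under the top, so I'll confirm it in one crop.

Run:
```python
from h import *
a=cv2.imread('pics/scene0.png')[165:285,175:335];b=cv2.imread('pics/side0.png')[170:270,250:400]
A=cv2.resize(a,None,fx=2.5*2,fy=2.5*2,interpolation=cv2.INTER_CUBIC)
cv2.imwrite('pics/cropA.png',A)
for n,pts,z in(('scene',[(182,205),(240,172),(306,205)],.112),('side',[(318,180),(389,211),(348,250)],.112),('scene',[(329,232),(270,270)],.085),('side',[(262,207),(298,180)],.085),('scene',[(289,345)],.04),('scene',[(463,345),(416,355)],.05),('scene',[(216,168)],.0)):
  for p in pts: print(n,p,onz(n,*p,z).round(3))
print('decoys',[onz('scene',*p,.005).round(3) for p in((373,230),(411,266),(278,182),(318,173))])
```

```text
scene (182, 205) [ 0.772 -0.184  0.112]
scene (240, 172) [ 0.56  -0.259  0.112]
scene (306, 205) [ 0.487 -0.001  0.112]
side (318, 180) [0.675 0.022 0.112]
side (389, 211) [ 0.752 -0.239  0.112]
side (348, 250) [ 0.531 -0.287  0.112]
scene (329, 232) [0.483 0.1   0.085]
scene (270, 270) [0.68  0.139 0.085]
side (262, 207) [0.459 0.051 0.085]
side (298, 180) [0.642 0.091 0.085]
scene (289, 345) [0.732 0.304 0.04 ]
scene (463, 345) [0.445 0.493 0.05 ]
scene (416, 355) [0.54 0.46 0.05]
scene (216, 168) [ 0.546 -0.513  0.   ]
decoys [array([0.307, 0.085, 0.005]), array([0.325, 0.251, 0.005]), array([ 0.405, -0.295,  0.005]), array([ 0.253, -0.269,  0.005])]
```

View pics/cropA.png

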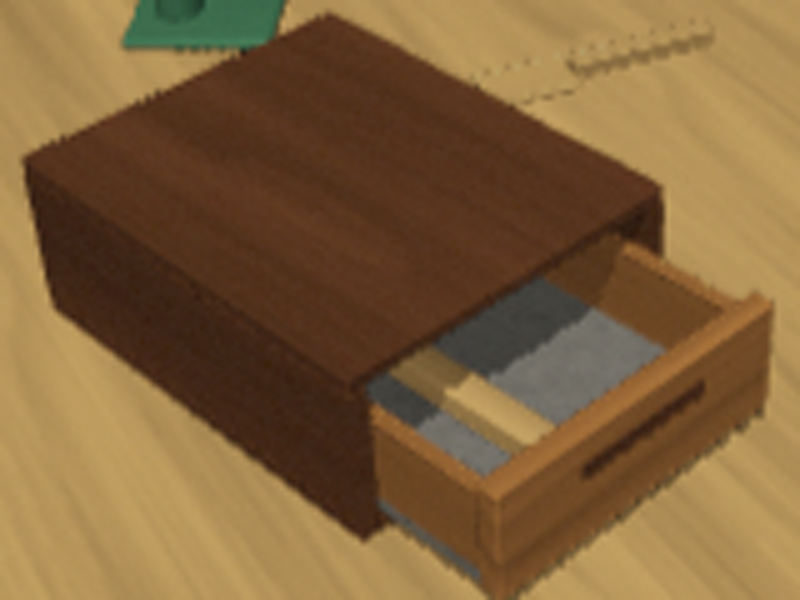

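In the crop, the drawer spatula's handle lies in the left half of the drawer, at crop (500,410), and its rest goes under the top. The two loose ones measure about 15 and 17 cm, so the drawer one is the largest (235 mm) and is the one meant. I'll move above the drawer, turning the fingers to close along its axis.

Request:
{"name": "jog_arm", "arguments": {"plan": [[0.9,-0.8,0.3,0.09,1],[0.9,-0.8,0.3,0.09,1],[0.9,-0.8,0.3,0.09,1]]}}

```text
time: 0.45
tool_pos: [0.2148, 0.4399, 0.2519]
tool_rot: [3.141, 0.002, 3.01]
contact_force: [-0.7, -0.7, -0.9]
opening: 0.092
grip_force: 0.0
```

Request:
{"name": "jog_arm", "arguments": {"plan": [[0.9,-0.8,0.3,0.09,1],[0.9,-0.8,0.3,0.09,1],[0.9,-0.8,0.3,0.09,1]]}}

```text
time: 0.75
tool_pos: [0.2867, 0.3761, 0.2758]
tool_rot: [3.141, 0.003, -3.132]
contact_force: [-0.9, -0.5, 0.1]
opening: 0.0917
grip_force: 0.0
```

Request:
{"name": "jog_arm", "arguments": {"plan": [[0.9,-0.8,0,0.09,1],[0.9,-0.8,0,0.09,1],[0.9,-0.8,0,0.09,1]]}}

```text
time: 1.05
tool_pos: [0.3582, 0.3117, 0.2742]
tool_rot: [-3.14, 0.0, -2.991]
contact_force: [-0.5, 0.6, -0.5]
opening: 0.0921
grip_force: 0.0
```

Request:
{"name": "jog_arm", "arguments": {"plan": [[0.9,-0.8,0,0.09,1],[0.9,-0.8,0,0.09,1],[0.9,-0.8,0,0.09,1],[0.9,-0.8,0,0.09,1]]}}

```text
time: 1.45
tool_pos: [0.4271, 0.2505, 0.2741]
tool_rot: [3.141, -0.002, -2.847]
contact_force: [-0.0, 1.0, 0.9]
opening: 0.092
grip_force: 0.0
```

Request:
{"name": "jog_arm", "arguments": {"plan": [[0.9,-0.7,0,0,1],[0.9,-0.7,0,0,1],[0.9,-0.7,0,0,1],[0.9,-0.7,0,0,1],[0.9,-0.7,0,0,1]]}}

```text
time: 1.95
tool_pos: [0.498, 0.1959, 0.2747]
tool_rot: [3.141, -0.001, -2.843]
contact_force: [-0.4, -0.4, -0.6]
opening: 0.0918
grip_force: 0.0
```

Run:
```python
from h import *
import pickle
c=cams.calibration('wrist');a=snap('wrist','wrist1.png');pickle.dump(c,open('w1.pkl','wb'))
print(readout.observe()['tool_pos'],c['world_from_camera'].round(3))
```

```text
[0.49803235 0.19581242 0.27485142] [[-0.294  0.922  0.253  0.429]
 [ 0.956  0.283  0.079  0.175]
 [ 0.001  0.265 -0.964  0.432]
 [ 0.     0.     0.     1.   ]]
```

View pics/wrist1.png

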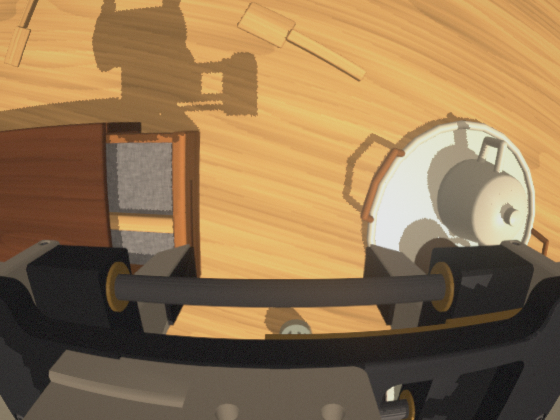

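The wrist view shows the chest front edge at column 107, the panel's upper edge at columns 174–186 with its near corner at row 134, and the spatula handle at rows 216–232, columns 107–173. I'll cast those onto heights and cross them with the scene view.

Run:
```python
from h import *
import pickle
np.set_printoptions(precision=4,suppress=True)
c=pickle.load(open('w1.pkl','rb'));im=cv2.imread('pics/wrist1.png')
for r in(150,180,205,225): print(r,im[r,96:200:2].tolist().__str__()[:0],[ (u,tuple(im[r,u])) for u in range(168,196,2)] if r==180 else '')
print([ (v,im[v,140].tolist()) for v in range(208,240,2)])
f=lambda u,v,z:onz('wrist',u,v,z,c)
P=lambda *a:print(a,f(*a))
for v in(135,240):
  for u in(174,186): P(u,v,.085)
for v in(128,240): P(107,v,.112)
for p in((112,216),(112,231),(170,216),(170,232)): P(*p,.04)
# heights by two views: panel near outer corner, chest front near corner
print('panel corner',cross(ray('wrist',185,134,c),ray('scene',329,226)))
print('chest corner',cross(ray('wrist',107,123,c),ray('scene',307,202.4)))
print('handle end top, wrist/scene',cross(ray('wrist',172,216,c),ray('scene',285.5,250)),cross(ray('wrist',172,232,c),ray('scene',278,253)))
```

```text
150  
180  [(168, (np.uint8(120), np.uint8(132), np.uint8(145))), (170, (np.uint8(104), np.uint8(116), np.uint8(130))), (172, (np.uint8(65), np.uint8(91), np.uint8(127))), (174, (np.uint8(65), np.uint8(114), np.uint8(177))), (176, (np.uint8(64), np.uint8(114), np.uint8(178))), (178, (np.uint8(65), np.uint8(118), np.uint8(185))), (180, (np.uint8(71), np.uint8(127), np.uint8(201))), (182, (np.uint8(73), np.uint8(132), np.uint8(210))), (184, (np.uint8(64), np.uint8(113), np.uint8(177))), (186, (np.uint8(47), np.uint8(74), np.uint8(112))), (188, (np.uint8(46), np.uint8(76), np.uint8(112))), (190, (np.uint8(44), np.uint8(67), np.uint8(95))), (192, (np.uint8(46), np.uint8(69), np.uint8(102))), (194, (np.uint8(44), np.uint8(73), np.uint8(107)))]
205  
225  
[(208, [117, 128, 140]), (210, [77, 84, 92]), (212, [71, 80, 87]), (214, [57, 81, 107]), (216, [66, 104, 139]), (218, [92, 152, 206]), (220, [100, 167, 221]), (222, [103, 174, 227]), (224, [108, 180, 228]), (226, [111, 188, 228]), (228, [114, 191, 229]), (230, [111, 182, 222]), (232, [120, 135, 150]), (234, [121, 133, 143]), (236, [120, 135, 146]), (238, [125, 137, 149])]
(174, 135, 0.085) [0.4687 0.0666 0.085 ]
(186, 135, 0.085) [0.4652 0.08   0.085 ]
(174, 240, 0.085) [0.5872 0.0938 0.085 ]
(186, 240, 0.085) [0.5825 0.1081 0.085 ]
(107, 128, 0.112) [ 0.4763 -0.0035  0.112 ]
(107, 240, 0.112) [0.6019 0.0191 0.112 ]
(112, 216, 0.04) [ 0.6027 -0.0126  0.04  ]
(112, 231, 0.04) [ 0.6246 -0.0095  0.04  ]
(170, 216, 0.04) [0.5767 0.0714 0.04  ]
(170, 232, 0.04) [0.5984 0.0758 0.04  ]
panel corner (array([0.4651, 0.0773, 0.0815]), np.float64(0.0009526867514689326))
chest corner (array([ 0.4735, -0.011 ,  0.107 ]), np.float64(0.0066695079220213125))
handle end top, wrist/scene (array([0.5838, 0.0651, 0.0378]), np.float64(0.020191710003925882)) (array([0.6065, 0.0683, 0.0392]), np.float64(0.02408117347890415))
```

Run:
```python
from h import *
import pickle
np.set_printoptions(precision=4,suppress=True)
c=pickle.load(open('w1.pkl','rb'));im=cv2.imread('pics/wrist1.png').astype(float)
g=cv2.GaussianBlur(im,(0,0),1)
def edge(ch,a,b,rows,z,sgn):
    pts=[]
    for v in rows:
        d=sgn*np.gradient(ch[v,a:b]); u=a+np.argmax(d); pts.append(onz('wrist',u,v,z,c)[:2])
    p=np.array(pts); vx,vy,x,y=cv2.fitLine(p.astype(np.float32),cv2.DIST_HUBER,0,.001,.001).ravel(); 
    return np.array([vx,vy])*np.sign(vx),np.array([x,y])
rb=g[...,2]-g[...,0]
R=list(range(145,205,3))
for n,a in(('inner',(rb,164,182,R,.085,1)),('outer',(g[...,2],178,192,R,.085,-1)),('chest',(g[...,1],100,114,list(range(150,205,3)),.112,1))):
    d,p=edge(*a); print(n,d,p,np.degrees(np.arctan2(d[1],d[0])))
# handle edges
def he(sgn,a,b):
    p=np.array([onz('wrist',u,a+np.argmax(sgn*np.gradient(rb[a:b,u])),.04,c)[:2] for u in range(125,168,3)],np.float32)
    vx,vy,x,y=cv2.fitLine(p,cv2.DIST_HUBER,0,.001,.001).ravel(); return (vx,vy),(x,y),np.degrees(np.arctan2(vy,vx))
print(he(1,208,224),he(-1,224,240))
# panel near end
print('end',[ (v,im[v,180].tolist()) for v in range(126,142,2)])
```

```text
inner [0.9711 0.2387] [0.5017 0.0726] 13.810019
outer [0.9703 0.2418] [0.5139 0.0912] 13.991424
chest [0.9731 0.2303] [0.5247 0.0065] 13.313119
((np.float32(0.24194838), np.float32(-0.9702891)), (np.float32(0.58814865), np.float32(0.037280675)), np.float32(-75.99843)) ((np.float32(0.24484143), np.float32(-0.9695631)), (np.float32(0.6074953), np.float32(0.04662468)), np.float32(-75.82753))
end [(126, [65.0, 105.0, 141.0]), (128, [64.0, 104.0, 140.0]), (130, [63.0, 100.0, 135.0]), (132, [49.0, 80.0, 117.0]), (134, [56.0, 91.0, 140.0]), (136, [71.0, 126.0, 197.0]), (138, [70.0, 125.0, 199.0]), (140, [70.0, 125.0, 199.0])]
```

The drawer axis is at 104°, q is about 0.069, the panel's mid point is (0.567, 0.098) and the handle centre line sits at y ≈ -17 mm in the chest frame. I'll pinch the panel at chest y = +30 mm, at (0.538, 0.091).

Request:
{"name": "jog_arm", "arguments": {"plan": [[0.5,-1,-0.5,-0.034,0],[0.5,-1,-1,-0.034,0],[0.5,-1,-1,-0.034,0],[0.5,-1,-1,-0.034,0]], "squeeze": 20}}

```text
time: 2.4
tool_pos: [0.5377, 0.1137, 0.1921]
tool_rot: [3.141, -0.006, -2.899]
contact_force: [0.5, 0.4, 0.4]
opening: 0.0648
grip_force: 0.0
```

Request:
{"name": "jog_arm", "arguments": {"plan": [[0,-0.31,-0.4,0,0],[0,-0.31,-0.8,0,0],[0,-0.31,-0.8,0,0],[0,-0.31,-0.8,0,0],[0,-0.31,-0.8,0,0]]}}

```text
time: 2.9
tool_pos: [0.5406, 0.0906, 0.1332]
tool_rot: [-3.141, 0.004, -2.897]
contact_force: [0.8, -0.0, 0.3]
opening: 0.0457
grip_force: 0.0
```

Run:
```python
from h import *
import pickle
s=readout.observe();print(s['tool_pos'],s['tool_rot'],s['opening'])
c=cams.calibration('wrist');a=snap('wrist','wrist2.png');pickle.dump(c,open('w2.pkl','wb'))
```

```text
[0.54056807 0.0905617  0.13324937] [-3.14103244  0.0039697  -2.89686601] 0.045748626389245185
```

View pics/wrist2.png

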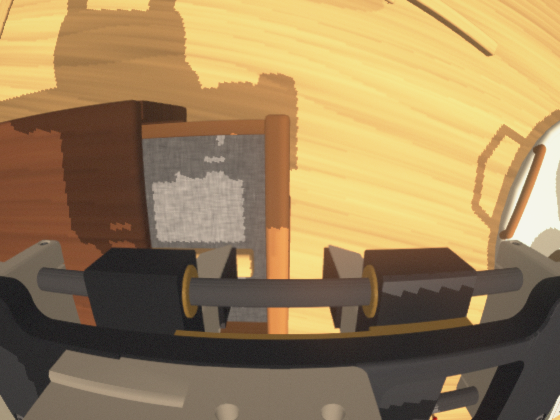

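Run:
```python
from h import *
import pickle
c=pickle.load(open('w2.pkl','rb'))
o=np.array([.567,.098]);X=np.array([-.242,.970]);Y=np.array([-.970,-.242])
L=lambda p:(((p[:2]-o)@X).round(4),((p[:2]-o)@Y).round(4))
for p,z in(((240,250),.04),((240,278),.04),((252,262),.04),((265,200),.085),((290,200),.085),((277,117),.085)): print(p,L(onz('wrist',*p,z,c)))
print('tcp',L(readout.observe()['tool_pos']))
print('height: panel end',cross(ray('wrist',290,117,c),ray('wrist',185,134,pickle.load(open('w1.pkl','rb')))))
```

```text
(240, 250) (np.float64(-0.0337), np.float64(-0.0009))
(240, 278) (np.float64(-0.0348), np.float64(-0.0271))
(252, 262) (np.float64(-0.0239), np.float64(-0.0118))
(265, 200) (np.float64(-0.0102), np.float64(0.0522))
(290, 200) (np.float64(0.006), np.float64(0.0522))
(277, 117) (np.float64(-0.0023), np.float64(0.1054))
tcp (np.float64(-0.001), np.float64(0.0275))
height: panel end (array([0.4639055 , 0.07830966, 0.08476547]), np.float64(0.0012645260013398052))
```

The panel's upper edge measures 0.085 m high and lies between the fingers. The handle is clear of the inner finger. Going down and closing.

Request:
{"name": "jog_arm", "arguments": {"plan": [[0,0,-0.4,0,0],[0,0,-0.8,0,0],[0,0,-0.8,0,0],[0,0,-0.8,0,-1],[0,0,-0.8,0,-1],[0,0,-0.8,0,-1],[0,0,-0.8,0,-1],[0,0,-0.8,0,-1]]}}

```text
time: 3.75
tool_pos: [0.5401, 0.0893, 0.0679]
tool_rot: [-3.141, 0.002, -2.898]
contact_force: [-1.0, -0.5, 5.0]
opening: 0.0158
grip_force: 20.0
```

Request:
{"name": "jog_arm", "arguments": {"plan": [[-0.057,0.227,0,0,-1],[-0.113,0.455,0,0,-1],[-0.17,0.682,0,0,-1],[-0.227,0.91,0,0,-1],[-0.227,0.91,0,0,-1],[-0.227,0.91,0,0,-1]]}}

```text
time: 4.35
tool_pos: [0.5217, 0.1632, 0.0679]
tool_rot: [3.141, 0.002, -2.897]
contact_force: [-1.0, 2.9, 7.1]
opening: 0.0156
grip_force: 20.0
```

Request:
{"name": "jog_arm", "arguments": {"plan": [[-0.03,0.12,0,0,-1],[-0.06,0.24,0,0,-1],[-0.06,0.24,0,0,-1],[-0.06,0.24,0,0,-1]]}}

```text
time: 4.75
tool_pos: [0.5192, 0.1733, 0.0678]
tool_rot: [-3.129, 0.001, -2.896]
contact_force: [6.7, -39.8, 5.7]
opening: 0.0184
grip_force: 20.0
```

The drawer hits its stop after 87 mm. I'll take off the pull, hold briefly, then open and rise.

Request:
{"name": "jog_arm", "arguments": {"plan": [[0.022,-0.09,0,0,-1],[0.022,-0.09,0,0,-1],[0.022,-0.09,0,0,-1]]}}

```text
time: 5.05
tool_pos: [0.5196, 0.1718, 0.0677]
tool_rot: [-3.139, 0.002, -2.899]
contact_force: [1.7, -10.3, 5.0]
opening: 0.0157
grip_force: 20.0
```

Request:
{"name": "jog_arm", "arguments": {"plan": [[0,0,0,0,0],[0,0,0,0,0],[0,0,0,0,0],[0,0,0.5,0,0],[0,0,1,0,0.3],[0,0,1,0,0.3],[0,0,1,0,0.3]]}}

```text
time: 5.75
tool_pos: [0.5184, 0.1745, 0.1474]
tool_rot: [3.141, 0.002, -2.898]
contact_force: [-0.7, -0.2, -0.3]
opening: 0.0594
grip_force: 0.0
```

Request:
{"name": "jog_arm", "arguments": {"plan": [[0,0,0.5,0.25,0.3],[0,0,1,0.5,0.3],[0,0,1,0.75,0.3],[0,0,1,1,0.3],[0,0,1,1,0.3],[0,0,1,1,0.3],[0,0,1,1,0.3],[0,0,1,1,0.3],[0,0,1,1,0.3],[0,0,1,1,0.3],[0,0,1,1,0.3],[0,0,1,1,0.3]]}}

```text
time: 6.95
tool_pos: [0.5115, 0.1962, 0.224]
tool_rot: [3.14, -0.027, -1.358]
contact_force: [-0.2, 0.9, 0.0]
opening: 0.0599
grip_force: 0.0
```

Run:
```python
from h import *
import pickle
s=readout.observe();print(s['tool_pos'],s['tool_rot'],s['opening'],s['qpos'].round(2),s['time'])
c=cams.calibration('wrist');a=snap('wrist','wrist3.png');pickle.dump(c,open('w3.pkl','wb'))
print(c['world_from_camera'].round(3))
```

```text
[0.51151039 0.19616666 0.22401556] [ 3.13953754 -0.02716862 -1.3578793 ] 0.05992471352628207 [ 0.24  0.39  1.46 -0.03  1.3  -3.1 ] 6.95
[[-0.977 -0.205 -0.051  0.525]
 [-0.211  0.949  0.233  0.131]
 [ 0.001  0.238 -0.971  0.383]
 [ 0.     0.     0.     1.   ]]
```

View pics/wrist3.png

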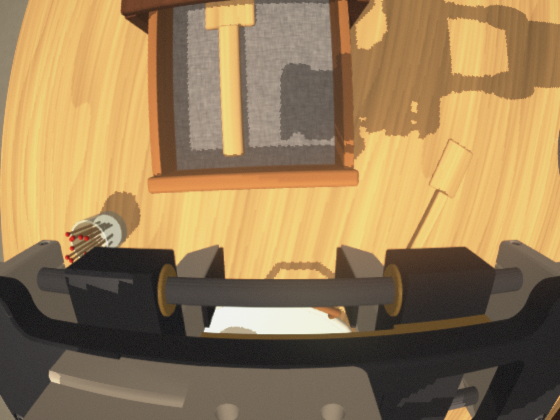

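The wrist view (the last joint is at its limit here, so I'll turn the other way) shows the drawer fully out, with the handle from (230,26) to its end at (233,155), the blade visible from row 5 to 26, and the panel edge at rows 170–190. The bystanders are undisturbed. Measuring the handle.

Run:
```python
from h import *
import pickle
np.set_printoptions(precision=4,suppress=True)
c=pickle.load(open('w3.pkl','rb'));im=cv2.GaussianBlur(cv2.imread('pics/wrist3.png'),(0,0),.8).astype(float)
rb=im[...,2]-im[...,0]
X=np.array([-.242,.970]);Y=np.array([-.970,-.242])
d0=(np.array([.5139,.0912])-np.array([.5247,.0065]))@X
o=np.array([.567,.098]); F=o-X*(d0-.008)   # chest front mid
L=lambda p:np.r_[(p[:2]-F)@X,(p[:2]-F)@Y]
f=lambda u,v,z:onz('wrist',u,v,z,c)
l=[];r=[]
for v in range(40,150,5):
    g=np.gradient(rb[v,210:255]); a=210+np.argmax(g); b=210+np.argmin(g)
    l.append(f(a,v,.04)[:2]); r.append(f(b,v,.04)[:2])
for p in(l,r):
    vx,vy,x,y=cv2.fitLine(np.array(p,np.float32),cv2.DIST_HUBER,0,.001,.001).ravel(); print(vx,vy,L(np.array([x,y])),np.degrees(np.arctan2(vy,vx)))
g=np.gradient(rb[140:170,233]);ve=140+np.argmin(g);print('end row',ve)
e=f(233,ve,.035);print('handle end',e,L(e))
print('panel in/out',[L(f(255,v,.085)) for v in(172,188)],'jar',L(f(100,230,.06)),f(100,230,.06))
print('handle start',L(f(230,26,.04)))
# height of handle via two wrist views: end region left/right edge at w1? use panel/floor check with scene
a=snap('scene','scene1.png');cv2.imwrite('pics/crop1.png',cv2.resize(a[190:300,220:330],None,fx=5,fy=5,interpolation=cv2.INTER_CUBIC))
```

```text
0.25249776 -0.9675975 [ 0.0702 -0.0278] -75.37463
0.24650173 -0.9691424 [ 0.0702 -0.0062] -75.7294
end row 156
handle end [0.5685 0.1626 0.035 ] [ 0.1391 -0.017 ]
panel in/out [array([0.1518, 0.0098]), array([0.1668, 0.0092])] jar [ 0.211  -0.1771] [0.7064 0.2712 0.06  ]
handle start [-0.004  -0.0153]
```

View pics/crop1.png

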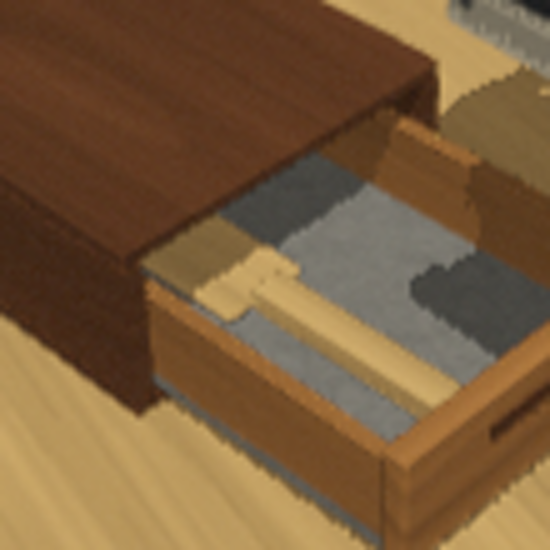

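Run:
```python
from h import *
import pickle
c=pickle.load(open('w3.pkl','rb'))
print(cross(ray('wrist',220,26,c),ray('scene',271,250)), cross(ray('wrist',240,26,c),ray('scene',274.5,246.5)))
```

```text
(array([0.61441542, 0.02212711, 0.02779556]), np.float64(0.0023055076233613)) (array([0.59559623, 0.01452192, 0.02364348]), np.float64(0.0049016939373582105))
```

Request:
{"name": "jog_arm", "arguments": {"plan": [[0,0,0,-0.1,0.3],[0,0,0,-0.2,0.3],[0,0,0,-0.3,0.3],[0,0,0,-0.4,0.3],[0,0,0,-0.5,0.3],[0,0,0,-0.6,0.3],[0,0,0,-0.7,0.3],[0,0,0,-0.8,0.3],[0,0,0,-0.9,0.3],[0,0,0,-1,0.3],[0,0,0,-1,0.3],[0,0,0,-1,0.3]]}}

```text
time: 8.25
tool_pos: [0.5128, 0.1941, 0.2253]
tool_rot: [-3.14, -0.029, -2.933]
contact_force: [-0.3, -0.7, -0.6]
opening: 0.0596
grip_force: 0.0
```

Request:
{"name": "jog_arm", "arguments": {"plan": [[0,0,0,-0.1,0.3],[0,0,0,-0.2,0.3],[0,0,0,-0.3,0.3],[0,0,0,-0.4,0.3],[0,0,0,-0.5,0.3],[0,0,0,-0.6,0.3],[0,0,0,-0.7,0.3],[0,0,0,-0.8,0.3],[0,0,0,-0.9,0.3],[0,0,0,-1,0.3],[0,0,0,-1,0.3],[0,0,0,-1,0.3]]}}

```text
time: 9.45
tool_pos: [0.5128, 0.1944, 0.2256]
tool_rot: [-3.14, -0.027, 1.782]
contact_force: [-0.2, 1.1, -0.6]
opening: 0.0598
grip_force: 0.0
```

Request:
{"name": "jog_arm", "arguments": {"plan": [[0.5,-0.6,-0.3,0.026,0.3],[0.825,-0.9,-0.7,0.026,0.3],[0.825,-0.9,-0.9,0.026,0.3],[0.825,-0.9,-0.9,0.026,0.3],[0.825,-0.9,-0.9,0.026,0.3]]}}

```text
time: 9.95
tool_pos: [0.5784, 0.1229, 0.1539]
tool_rot: [-3.139, -0.028, 1.823]
contact_force: [-0.1, -0.6, 0.5]
opening: 0.0601
grip_force: 0.0
```

Run:
```python
from h import *
import pickle
s=readout.observe();print(s['tool_pos'],s['tool_rot'],s['qpos'].round(2))
c=cams.calibration('wrist');a=snap('wrist','wrist4.png');pickle.dump(c,open('w4.pkl','wb'))
print(c['world_from_camera'].round(3))
```

```text
[0.57844746 0.12292029 0.15388614] [-3.13878883 -0.02809736  1.82305452] [ 0.07  0.53  1.44  0.03  1.19 -0.2 ]
[[ 0.968  0.243  0.058  0.561]
 [ 0.249 -0.941 -0.231  0.187]
 [-0.002  0.238 -0.971  0.313]
 [ 0.     0.     0.     1.   ]]
```

View pics/wrist4.png

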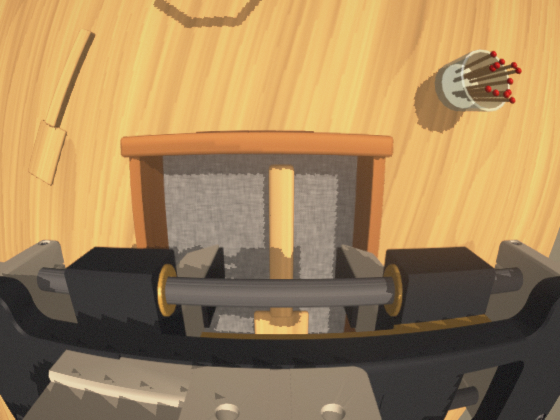

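The handle lies centred between the fingers, from its end at (281,168) back to its blade at (280,322). The jar is at (480,80), well clear. I'll triangulate the handle's end against the earlier wrist view.

Run:
```python
from h import *
import pickle
np.set_printoptions(precision=4,suppress=True)
c3,c4=(pickle.load(open(f'w{i}.pkl','rb')) for i in(3,4))
rb=lambda i:(lambda a:a[...,2]-a[...,0])(cv2.GaussianBlur(cv2.imread(f'pics/wrist{i}.png'),(0,0),.8).astype(float))
r=rb(4); 
ends=160+np.argmax(np.gradient(r[160:180,281])); print('end row',ends)
for v in(185,205,225): 
    g=np.gradient(r[v,255:310]); a,b=255+np.argmax(g),255+np.argmin(g); print(v,a,b,onz('wrist',(a+b)/2,v,.04,c4),np.linalg.norm(onz('wrist',a,v,.04,c4)-onz('wrist',b,v,.04,c4)))
# end corners: w3 left(-y) <-> w4 right
print(cross(ray('wrist',222.5,156,c3),ray('wrist',293,ends,c4)),cross(ray('wrist',242.5,155,c3),ray('wrist',270,ends,c4)))
print('panel outer h',cross(ray('wrist',255,189,c3),ray('wrist',255,132,c4)))
```

```text
end row 164
185 269 294 [0.5725 0.1471 0.04  ] 0.02119293446887248
205 269 293 [0.5764 0.1302 0.04  ] 0.020601602933800665
225 269 293 [0.5809 0.1129 0.04  ] 0.02091872859850529
(array([0.5789, 0.1657, 0.0329]), np.float64(0.0025760561447806967)) (array([0.559 , 0.1605, 0.0266]), np.float64(0.000976740035840873))
panel outer h (array([0.5393, 0.1867, 0.0624]), np.float64(0.005467774936889905))
```

Everything is consistent, and the TCP already sits on the handle's centre line. Going down in steps, watching the force.

Request:
{"name": "jog_arm", "arguments": {"plan": [[0,0,-0.5,0,0.3],[0,0,-1,0,0.3],[0,0,-1,0,0.3],[0,0,-1,0,0.3]], "squeeze": 4}}

```text
time: 10.4
tool_pos: [0.5792, 0.1237, 0.0757]
tool_rot: [-3.141, -0.027, 1.823]
contact_force: [0.5, 1.3, -0.0]
opening: 0.0598
grip_force: 0.0
```

Request:
{"name": "jog_arm", "arguments": {"plan": [[0,0,-0.25,0,0.3],[0,0,-0.45,0,0.3],[0,0,-0.52,0,0.3],[0,0,-0.56,0,0.3],[0,0,-0.58,0,0.3],[0,0,-0.58,0,0.3]]}}

```text
time: 11.0
tool_pos: [0.5794, 0.123, 0.0285]
tool_rot: [3.142, -0.027, 1.822]
contact_force: [-0.0, -0.0, 0.7]
opening: 0.0598
grip_force: 0.0
```

Request:
{"name": "jog_arm", "arguments": {"plan": [[0,0,-0.02,0,-1],[0,0,-0.02,0,-1],[0,0,-0.02,0,-1],[0,0,-0.02,0,-1],[0,0,-0.02,0,-1],[0,0,-0.02,0,-1],[0,0,-0.02,0,-1]], "squeeze": 4}}

```text
time: 11.7
tool_pos: [0.5789, 0.1228, 0.0259]
tool_rot: [-3.14, -0.027, 1.822]
contact_force: [0.5, 1.9, 0.3]
opening: 0.0222
grip_force: 4.0
```

Gripped at 22 mm with a light squeeze. I'll lift the handle slowly so it pivots into a slant with the blade end resting on the floor.

Request:
{"name": "jog_arm", "arguments": {"plan": [[0,0,0.05,0,-1],[0,0,0.1,0,-1],[0,0,0.15,0,-1],[0,0,0.2,0,-1],[0,0,0.25,0,-1],[0,0,0.3,0,-1],[0,0,0.35,0,-1],[0,0,0.4,0,-1],[0,0,0.44,0,-1],[0,0,0.44,0,-1],[0,0,0.44,0,-1]]}}

```text
time: 12.8
tool_pos: [0.5788, 0.1229, 0.0611]
tool_rot: [-3.14, -0.027, 1.822]
contact_force: [1.2, -0.6, -0.8]
opening: 0.0223
grip_force: 4.0
```

Run:
```python
from h import *
s=readout.observe();print(s['tool_pos'],s['contact_force'],s['grip_force'])
w=snap('wrist','wrist5.png');a=snap('scene','scene2.png')
A=cv2.resize(a[170:290,210:350],None,fx=3.4,fy=3.4,interpolation=cv2.INTER_CUBIC)
W=w[90:340,130:430]
H=max(A.shape[0],W.shape[0]);o=np.zeros((H,A.shape[1]+W.shape[1],3),np.uint8);o[:A.shape[0],:A.shape[1]]=A;o[:W.shape[0],A.shape[1]:]=W
cv2.imwrite('pics/both5.png',o);print(o.shape)
```

```text
[0.57883592 0.12286481 0.06112816] [ 1.19040026 -0.61870408 -0.79725448] 4.000714123249054
(408, 776, 3)
```

View pics/both5.png

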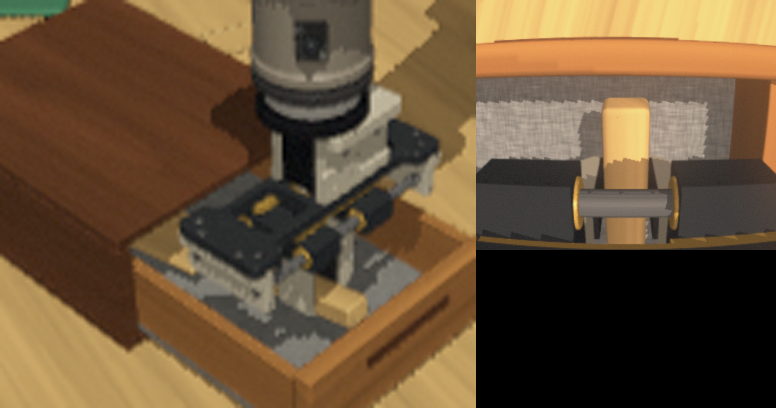

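The scene half shows the handle's end raised above the drawer floor with its shadow below it at (345,305). The wrist half shows the handle held at (627,130) in the composite. That's the last of the 10 pictures, so I'll read the slant numerically from the 22 mm handle's apparent width.

```bash
cat > tilt.py <<'E'
from h import *
def tilt(im,c,w=.0222,rows=range(196,246,4),g=None):
    b=cv2.GaussianBlur(im,(0,0),.8).astype(float); rb=b[...,2]-b[...,0]; P=[]
    for v in rows:
        q=np.gradient(rb[v,240:325]); a,e=240+np.argmax(q[:42]),240+42+np.argmin(q[42:])
        o,d1=ray('wrist',a,v,c);_,d2=ray('wrist',e,v,c)
        P.append(o+(d1+d2)/2*w/np.linalg.norm(d1-d2))
    return np.array(P)
E
python3 - <<'E'
from tilt import *
import pickle
np.set_printoptions(precision=4,suppress=True)
X=np.array([-.25,.968])
for i,rows in((4,range(175,235,6)),(5,range(196,240,4))):
    c=pickle.load(open('w4.pkl','rb')) if i==4 else cams.calibration('wrist')
    P=tilt(cv2.imread(f'pics/wrist{i}.png'),c,rows=rows)
    x=(P[:,:2]-np.array([.5788,.1229]))@X
    print(i,np.c_[x,P[:,2]],'slope',np.polyfit(x,P[:,2],1))
E
```

```text
4 [[ 0.0318  0.0255]
 [ 0.0265  0.0264]
 [ 0.0213  0.0274]
 [ 0.016   0.0284]
 [ 0.0108  0.0295]
 [ 0.003   0.0188]
 [ 0.0004  0.0318]
 [-0.0077  0.0214]
 [-0.0131  0.0228]
 [-0.0185  0.0243]] slope [0.0823 0.0251]
5 [[0.0378 0.0657]
 [0.0365 0.0694]
 [0.036  0.0759]
 [0.0336 0.0733]
 [0.0318 0.0737]
 [0.0292 0.0711]
 [0.0273 0.0715]
 [0.0255 0.072 ]
 [0.0237 0.0725]
 [0.0219 0.073 ]
 [0.019  0.0704]] slope [-0.0734  0.0738]
```

```bash
cat > tilt.py <<'E'
from h import *
def tilt(im,c,rows,w=.0222,lo=250,hi=312):
    b=cv2.GaussianBlur(im,(0,0),1).astype(float); s=(b[...,2]-b[...,0])/b.sum(2); E=[]
    for v in rows:
        m=s[v,lo:hi]; t=(np.median(m[26:36])+.05)/2; i=np.where(m>t)[0]; a,e=i[0],i[-1]
        L=a-(m[a]-t)/(m[a]-m[a-1]) if a else np.nan; R=e+(m[e]-t)/(m[e]-m[e+1]) if e<len(m)-1 else np.nan
        E.append((v,lo+L,lo+R))
    E=np.array(E); E=E[~np.isnan(E).any(1)]
    fl,fr=(np.polyfit(E[:,0],E[:,k],1) for k in(1,2)); P=[]
    for v in(E[0,0],E[-1,0]):
        o,d1=ray('wrist',np.polyval(fl,v),v,c);_,d2=ray('wrist',np.polyval(fr,v),v,c)
        P.append(o+(d1+d2)/2*w/np.linalg.norm(d1-d2))
    return E,np.array(P)
E
python3 - <<'E'
from tilt import *
import pickle
np.set_printoptions(precision=4,suppress=True)
X=np.array([-.25,.968])
for i,rows in((4,range(175,240,6)),(5,range(192,246,4))):
    c=pickle.load(open('w4.pkl','rb')) if i==4 else cams.calibration('wrist')
    E,P=tilt(cv2.imread(f'pics/wrist{i}.png'),c,rows)
    x=(P[:,:2]-np.array([.5788,.1229]))@X
    print(i,E.round(1).tolist(),np.c_[x,P[:,2]],'slope',(P[0,2]-P[1,2])/(x[0]-x[1]))
E
```

```text
4 [[175.0, 267.4, 294.5], [181.0, 267.4, 294.2], [187.0, 267.5, 294.3], [193.0, 267.6, 294.2], [199.0, 267.7, 294.0], [205.0, 267.7, 294.0], [211.0, 267.7, 293.9], [217.0, 267.8, 293.9], [223.0, 267.9, 293.6], [229.0, 268.1, 293.7], [235.0, 268.1, 293.7]] [[ 0.0345  0.0474]
 [-0.0184  0.0428]] slope 0.08790966410002529
5 [[192.0, 256.9, 302.1], [196.0, 256.3, 302.9], [200.0, 255.2, 304.0], [204.0, 254.3, 304.5], [208.0, 254.4, 304.2], [212.0, 254.4, 304.2], [216.0, 254.7, 303.9], [220.0, 254.8, 303.8], [224.0, 255.0, 303.7], [228.0, 255.2, 303.6], [232.0, 255.4, 303.5], [236.0, 255.6, 303.4], [240.0, 255.7, 303.2], [244.0, 255.8, 303.1]] [[0.041  0.0727]
 [0.0179 0.0787]] slope -0.26225225077110337
```

Run:
```python
from tilt import *
np.set_printoptions(precision=4,suppress=True)
X=np.array([-.25,.968])
E,P=tilt(cv2.imread('pics/wrist5.png'),cams.calibration('wrist'),range(206,246,3))
x=(P[:,:2]-np.array([.5788,.1229]))@X
print(np.c_[x,P[:,2]],'slope',(P[0,2]-P[1,2])/(x[0]-x[1]))
```

```text
[[0.0358 0.0791]
 [0.0162 0.0753]] slope 0.1962916201778554
```

The slope reading is 0.20, but the level reference also read 0.09, so the slant isn't certain yet. I'll lift a further 15 mm on the light grip and measure the change.

Request:
{"name": "jog_arm", "arguments": {"plan": [[0,0,0.05,0,-1],[0,0,0.1,0,-1],[0,0,0.15,0,-1],[0,0,0.19,0,-1],[0,0,0.19,0,-1],[0,0,0.19,0,-1]]}}

```text
time: 13.5
tool_pos: [0.5789, 0.1229, 0.0764]
tool_rot: [-3.14, -0.027, 1.822]
contact_force: [0.8, 0.2, 0.0]
opening: 0.0219
grip_force: 4.0
```

Run:
```python
from tilt import *
np.set_printoptions(precision=4,suppress=True)
X=np.array([-.25,.968])
c=cams.calibration('wrist');im=snap('wrist','wrist6.png');t=readout.observe()['tool_pos']
for r in(range(186,246,3),range(209,246,3)):
    E,P=tilt(im,c,r);x=(P[:,:2]-t[:2])@X
    print(E[::2].round(1).tolist(),np.c_[x,P[:,2]-t[2]],'slope',(P[0,2]-P[1,2])/(x[0]-x[1]))
```

```text
[[189.0, 259.6, 299.9], [195.0, 256.3, 302.9], [201.0, 255.3, 304.0], [207.0, 254.0, 304.8], [213.0, 254.2, 304.5], [219.0, 254.5, 304.2], [225.0, 254.6, 304.0], [231.0, 255.1, 303.7], [237.0, 255.4, 303.5], [243.0, 255.6, 303.2]] [[0.0415 0.0066]
 [0.0197 0.0219]] slope -0.6999234754986674
[[209.0, 254.1, 304.7], [215.0, 254.4, 304.4], [221.0, 254.7, 304.1], [227.0, 254.8, 303.8], [233.0, 255.3, 303.6], [239.0, 255.4, 303.4], [245.0, 255.7, 303.1]] [[0.0348 0.0201]
 [0.0164 0.0153]] slope 0.26233114973244104
```

The slope went from 0.20 to 0.26 as the handle rose, so the spatula pivots with its blade end on the floor and is now about 14° aslant. I'll lock the grip and raise it 22 mm.

Request:
{"name": "jog_arm", "arguments": {"plan": [[0,0,0,0,-1],[0,0,0,0,-1],[0,0,0,0,-1],[0,0,0,0,-1],[0,0,0.1,0,-1],[0,0,0.2,0,-1],[0,0,0.275,0,-1],[0,0,0.275,0,-1],[0,0,0.275,0,-1]], "squeeze": 40}}

```text
time: 14.45
tool_pos: [0.5789, 0.1228, 0.0986]
tool_rot: [-3.141, -0.027, 1.822]
contact_force: [0.0, -0.2, -0.2]
opening: 0.0214
grip_force: 40.0
```

Run:
```python
from tilt import *
np.set_printoptions(precision=4,suppress=True)
X=np.array([-.25,.968])
c=cams.calibration('wrist');im=snap('wrist','wrist7.png');t=readout.observe()['tool_pos']
E,P=tilt(im,c,range(209,246,3));x=(P[:,:2]-t[:2])@X
print(np.c_[x,P[:,2]-t[2]],'slope',(P[0,2]-P[1,2])/(x[0]-x[1]))
```

```text
[[0.0346 0.0195]
 [0.0165 0.0158]] slope 0.20410510700985157
```

The reading leaves the slope between about 0.11 and 0.26. Lowering 5 mm keeps the clearance under the top and over the panel for that whole range. I'll then draw it out along a rising path.

Request:
{"name": "jog_arm", "arguments": {"plan": [[0,0,-0.0625,0,-1],[-0.03,0.12,-0.05,0,-1],[-0.0625,0.242,-0.0375,0,-1],[-0.094,0.363,-0.0125,0,-1],[-0.125,0.484,0.0125,0,-1],[-0.156,0.605,0.0375,0,-1],[-0.1875,0.726,0.0625,0,-1],[-0.219,0.847,0.0875,0,-1],[-0.244,0.944,0.1075,0,-1],[-0.244,0.944,0.1075,0,-1]]}}

```text
time: 15.5
tool_pos: [0.5591, 0.1996, 0.1072]
tool_rot: [-3.141, -0.028, 1.823]
contact_force: [-0.4, 0.2, -1.6]
opening: 0.0217
grip_force: 40.0
```

Run:
```python
from tilt import *
np.set_printoptions(precision=4,suppress=True)
X=np.array([-.25,.968])
c=cams.calibration('wrist');im=snap('wrist','wrist8.png');s=readout.observe();t=s['tool_pos'];print(t,s['contact_force'],s['opening'])
E,P=tilt(im,c,range(212,246,3));x=(P[:,:2]-t[:2])@X
print(E[::3].round(1).tolist(),np.c_[x,P[:,2]-t[2]],'slope',(P[0,2]-P[1,2])/(x[0]-x[1]))
```

```text
[0.5592 0.1988 0.107 ] [-0.8086  0.0806 -0.1557] 0.02154614222740364Traceback (most recent call last):
  File "<stdin>", line 5, in <module>
  File "tilt.py", line 9, in tilt
    fl,fr=(np.polyfit(E[:,0],E[:,k],1) for k in(1,2)); P=[]
    ^^^^^
  File "tilt.py", line 9, in <genexpr>
    fl,fr=(np.polyfit(E[:,0],E[:,k],1) for k in(1,2)); P=[]
           ~~~~~~~~~~^^^^^^^^^^^^^^^^^
    raise TypeError("expected non-empty vector for x")
TypeError: expected non-empty vector for x
```

The draw is free of contact and the grip is held. Another 36 mm out, rising.

Request:
{"name": "jog_arm", "arguments": {"plan": [[-0.031,0.121,0.03,0,-1],[-0.0625,0.242,0.06,0,-1],[-0.094,0.363,0.09,0,-1],[-0.112,0.436,0.12,0,-1],[-0.112,0.436,0.12,0,-1],[-0.112,0.436,0.12,0,-1]]}}

```text
time: 16.15
tool_pos: [0.5503, 0.2334, 0.1166]
tool_rot: [-3.14, -0.027, 1.822]
contact_force: [0.3, 0.1, -0.8]
opening: 0.0217
grip_force: 40.0
```

Request:
{"name": "jog_arm", "arguments": {"plan": [[0,0,0.15,0,-1],[0,0,0.3,0,-1],[0,0,0.5,0,-1],[0,0,0.7,0,-1],[0,0,0.9,0,-1],[0,0,1,0,-1],[0,0,1,0,-1]]}}

```text
time: 16.85
tool_pos: [0.5512, 0.2332, 0.1985]
tool_rot: [3.14, -0.028, 1.822]
contact_force: [0.8, -0.4, -0.8]
opening: 0.0218
grip_force: 40.0
```

Request:
{"name": "jog_arm", "arguments": {"plan": [[0,0,0.2,0,-1],[0,0,0.4,0,-1],[0,0,0.6,0,-1],[0,0,0.8,0,-1],[0,0,1,0,-1],[0,0,1,0,-1],[0,0,1,0,-1],[0,0,1,0,-1]]}}

```text
time: 17.65
tool_pos: [0.5498, 0.2331, 0.275]
tool_rot: [-3.138, -0.027, 1.822]
contact_force: [0.6, -0.4, -1.1]
opening: 0.0215
grip_force: 40.0
```

Run:
```python
from h import *
np.set_printoptions(precision=4,suppress=True)
s=readout.observe();print(s['tool_pos'],s['contact_force'],s['opening'],s['grip_force'])
a=snap('scene','scene9.png').astype(int);b=snap('side','side9.png').astype(int)
o=cv2.imread('pics/scene0.png').astype(int);p=cv2.imread('pics/side0.png').astype(int)
# bystanders unchanged? mean diff in windows
for n,A,O,w in(('jar',a,o,(315,360,270,305)),('candle',a,o,(130,178,195,235)),('tray',a,o,(305,390,370,480)),('jar s',b,p,(140,172,272,293)),('tray s',b,p,(135,185,163,243)),('candle s',b,p,(280,330,380,425))):
    y0,y1,x0,x1=w; print(n,np.abs(A-O)[y0:y1,x0:x1].mean().round(1))
# drawer out: panel top edge along chest axis in scene/side: spatula colour blobs new versus start
for n,A,O in(('scene',a,o),('side',b,p)):
    d=np.abs(A-O).sum(2)>60; s=A.sum(2); m=(d&(A[...,2]-A[...,0]>60)&(A[...,2]>150)).astype(np.uint8)
    k,l,st,ce=cv2.connectedComponentsWithStats(m)
    for i in range(1,k):
        if st[i,4]>60: print(n,st[i],ce[i].round(0))
```

```text
[0.5498 0.2331 0.275 ] [ 0.5549 -0.4258 -1.1223] 0.021492780883583834 39.99972581863403
jar 8.8
candle 8.1
tray 9.2
jar s 23.7
tray s 9.4
candle s 7.3
scene [535  26  23  67 193] [546.  62.]
scene [450 154  37  25 582] [466. 168.]
scene [274 189  30  14 198] [288. 196.]
scene [ 450  199  104   87 2411] [504. 243.]
scene [275 251  65  33 266] [309. 268.]
side [276 141  14  20 181] [283. 150.]
side [  15  165   99  125 5763] [ 55. 237.]
side [114 204  11  10  70] [120. 208.]
side [152 221  19  32 256] [161. 232.]
side [  49  320   91   67 3929] [ 89. 353.]
```

Run:
```python
from h import *
np.set_printoptions(precision=3,suppress=True)
a=cv2.imread('pics/scene9.png');o=cv2.imread('pics/scene1.png')
g=lambda i:cv2.cvtColor(i,cv2.COLOR_BGR2GRAY).astype(np.float32)
# panel ends / front face windows: shift between just-after-pull and now
for w in((262,300,280,325),(255,300,285,345),(225,262,315,345)):
    y0,y1,x0,x1=w; A,O=g(cv2.Laplacian(a,cv2.CV_8U))[y0:y1,x0:x1],g(cv2.Laplacian(o,cv2.CV_8U))[y0:y1,x0:x1]
    print(cv2.phaseCorrelate(O,A), np.abs(g(a)-g(o))[y0:y1,x0:x1].mean())
print('spatula cross',cross(ray('scene',288,196),ray('side',283,150)))
for z in (.25,.29):
  print(z,onz('scene',288,196,z),onz('side',283,150,z))
```

```text
((0.5622418173162451, -0.020677263744776297), 0.8005517890718248) 4.7865496
((-0.07071187474997487, 0.6627349885139822), 0.9139073332150777) 7.0048146
((0.10127913406552125, 0.4358593770089314), 0.5564480737845103) 5.591892
spatula cross (array([0.592, 0.096, 0.233]), np.float64(0.01740789269036267))
0.25 [0.612 0.112 0.25 ] [0.571 0.081 0.25 ]
0.29 [0.643 0.163 0.29 ] [0.537 0.036 0.29 ]
```

The drawer hasn't moved since the pull, with the panel shift under 0.7 px. The blade triangulates at (0.59, 0.10, 0.23), well above 0.152 m. The 40 N grip is held, and the bystander windows match the start apart from the side view's jar window, where the held spatula now appears. Handing in.

```bash
python3 -c "
from cell import ticket
print(ticket.hand_in())"
```

```text
the job is handed in; nothing more can be done
None
```

I handed the job in at about 18 s with the drawer at its stop and the spatula held still, its blade measured at about 0.23 m, well above the 0.152 m needed; the bystanders showed no sign of having moved, and the hand-in gave no verdict.

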